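Put a reagent bottle away in a chest with a folding lid stay

ROBOT

A 6-joint arm with a two-finger parallel gripper is mounted at the origin on a cart in front of the work surface, level with it; the furniture and walls round the work are solid. World frame = base frame: x ahead of the robot, y to its left, z up, the work surface at z = 0. Lengths are in m, angles in rad, forces in N, time in s.
With the tool pointing down it reaches from about 0.3 to 0.875 m from the base axis. Payload 6.4 kg.
Tool frame: the origin (TCP) lies at the very end of the fingers, on their centre line; the grasp point (between the pads) lies 19 mm behind it; z points along the fingers, y is the line along which they close (so a half turn about z gives the same grasp; the last joint's range is limited). The gripper opens to 88 mm and grips with 3 to 60 N. Pads are 18 mm wide; open, the fingers measure 123 mm over their backs; the gripper's body (75 mm by 187 mm) begins 45 mm behind the grasp point.
Start: joints at [0.951, 0.181, 1.607, -0, 1.354, -0.206], TCP at [0.231, 0.526, 0.239] pointing down, gripper open.
Joint ranges: [-2.99, 2.99], [-0.89, 2.07], [0.3, 2.58], [-1.14, 4.28], [0, 2.63], [-3.12, 3.12]. Speed limits (rad/s): [2.57, 2.57, 3.01, 3.14, 3.14, 3.14].

INTERFACE

Orientations are given as [roll, pitch, yaw] about the fixed x, y, z axes, in that order (R = Rz(yaw) Ry(pitch) Rx(roll)).
In Python, from cell import manip gives the robot as it stands.
- The arm moves only by the tool send_rows, never from a script. Its argument "plan" is a list of rows, each an object with "slide": the shift along the tool's x, y, z in mm, a list of three; "yaw": the turn about the tool's z in rad; "claw": the opening, from 0 (shut) to 1 (fully open). In form: [{"slide": [dx, dy, dz], "yaw": yaw, "claw": claw}, ...]. A call has 1 to 12 rows; each row shifts and turns the commanded pose from where the row before left it, along the tool's axes as they then stand; what a row does not reach is not made up. A row lasts 1/8 s, in which the tool goes at most 62.5 mm and 10.7 degrees, less where a joint would pass 70% of its speed; a pose out of reach is approached as far as the arm can. A call is refused whole if a number of a shift passes 62.5 or a number of a turn 0.188, either way. A call with a gripper value outside its range is refused whole. The fingers move at their own pace and stop on an object; "grip_force" is the grip in N (left out, the last holds). Time passes only in rows, so rows that do not move let the fingers close. It gives the time, the measured TCP pose, the force, the opening and the grip force at its end, in the units of the state.
- manip.sense(): the state, without advancing time (a new reading comes with each control period).
- manip.snapshot(name): name is "side" or "top"; returns (picture, depth): 400x640x3 uint8, red, green, blue; 400x640 float32, m along the optical axis (not along the pixel's ray), 0 where there is no reading.
- manip.camera_info(name): a dict with "intrinsics" (3x3 intrinsics, pixels), "cam_to_world" (4x4, takes a point from camera to world coordinates). Camera axes: x right, y down, z forward; pixel columns grow to the right and rows downward; lengths in m; the calibration is good to about 2 mm. A picture is of the moment at which its call begins. camera_info takes no time and is no camera call.
- manip.finish_job(): hands the job in; it is judged then, once.
The state is a dict: "time_s": time; "qpos": joint angles; "qvel": joint speeds; "tau": joint torques, N m; "ee_pos": TCP position; "eef_rot": TCP orientation; "wrist_force": force on the tool from outside, world axes, zero at the start; "moment": the same for the moment, N m; "grip_width": finger opening in m; "grip_force": force on a finger pad.
Only numpy, scipy, OpenCV 4.12 (cv2) and the standard library are available. Lean on these libraries where they do the work, as an engineer would, in place of code of your own. Each camera call takes 0.05 s, during which the arm holds its last target. There are 200 camera calls.

TASK

Put the blue-capped reagent bottle away in the closed reagent chest. Raise the lid all the way by its handle until the folding stay inside goes past straight and locks, let go, and set the bottle down gently, upright, in the empty square well of the foam. Then, with nothing else disturbed, push the red knob at the stay's knee down and back so that it lifts the lid a touch, passes straight and folds while the lid is still up, and bring the lid down by its handle without slamming until it is fully shut, then let go.

Things in the scene. Friction and masses are not known exactly. Their poses are not given: they have to be found in the camera images.
- chest: Grey chest fixed on the bench, 156 (x) x 272 (y) x 104 mm high to the rim, walls 8 mm, hinged lid on top. Origin: centre of its underside. x points from the handle side to the hinge side, z up. Floor 14 mm above the bench; on it pale foam 18 mm high with 3 square wells (43 mm, 64 mm apart along y), the left one empty, and 2 fixed vials 66 mm behind. The stay folds along the right wall (-y).
- lid (a joint): Lid angle, rad: 0 shut, grows as it rises, 1.50 at the limit set by the straight stay. Panel 160 x 274 x 10 mm, 0.5 kg, hinged at its far edge; lifting at the handle takes about 4 N. The stiff hinge (0.24 N m) keeps an unlocked lid where it is left while steeper than about 1.1 rad; from lower angles it falls and slams.
- lid_hinge (a point): Point on the hinge axis at the middle of the chest's width (82 mm behind the chest's centre, 104 mm above the bench). The axis runs along the chest's y.
- lid_handle (a point): Middle of the straight bar of the lid's steel bow handle: 10 mm thick, 88 mm long along the chest's y, 216 mm from the hinge axis (and 5 mm above it when shut), 47 mm of clear space between bar and lid edge or chest front. Moves with the lid. Fingers pointing down can straddle the bar front and back through the whole swing; it turns between them.
- stay_knee (a joint): Knee angle of the folding stay, rad: 0 folded (lid shut), 2.71 links straight, 2.99 on its stop past straight = locked, lid at 1.48. A light spring snaps the knee over to the stop once the lid is raised to its limit and let go. Unlocking takes 1 to 3 N on the knob; left above about 2.35 the knee may spring back to locked; between 1.7 and 2.3 it stays, and so does the lid.
- stay_knob (a point): Centre of the red cylindrical knob at the stay's knee, 15 mm thick, 26 mm long along the chest's y, on the inner side of the stay. It moves on a circle of 85.5 mm radius about stay_pivot in the chest's x-z plane. Locked it stands about 155 mm above the bench; folding moves it back (to the hinge) and down at about 45 degrees, straight after 11 mm; stop 15 to 30 mm beyond that.
- stay_pivot (a point): Axis (along the chest's y) of the stay's lower link on the inside of the chest's right wall, taken at the y of the knob's centre; 88 mm above the bench, 128 mm in front of the hinge axis. The stay is two steel strips 13 mm wide: the lower 85.5 mm from here to the knee, the upper 70 mm from the knee to the lid's underside. Pushing with the hand tilted back 15 to 35 degrees (towards the robot) keeps it off the lid.
- empty_well (a point): Centre of the empty well at its floor, where the bottle's foot belongs: 14 mm above the bench, 104 mm in front of the hinge axis, with 6 mm to spare all round the bottle.
- blue_bottle_mid (a point): Point on the axis of the blue-capped white reagent dropper bottle, half-way up (42.5 mm above its foot). 85 mm high, 30 g; body round, 30 mm thick, up to 58 mm above the foot, nozzle 18 mm thick above. z axis up along the bottle. Stands on the bench to the right of the chest.
- green_bottle: Green-capped reagent bottle of the same shape, standing in a well of the chest; origin at the centre of its foot. Stays.
- red_bottle: Red-capped reagent bottle of the same shape, standing in a well of the chest; origin at the centre of its foot. Stays.
- sample_vial: Clear vial with an orange screw cap, 27 mm thick, 68 mm high, standing on the bench; origin at the centre of its foot. Bystander.
- brown_bottle: Brown glass dropper bottle, 34 mm thick, 112 mm high, standing on the bench; origin at the centre of its foot. Bystander.
- air_stone: Blue air stone lying on the bench, 25 x 58 x 25 mm; origin under its middle. Bystander.
- petri: Lidded petri dish on the bench, 91 mm across, 16 mm high; origin at the centre of its underside. Bystander.
Things that resemble listed ones, but are neither listed nor needed, are in the scene too. What is shaped like the part that bears blue_bottle_mid but purple is not meant.

How it is judged:
By the outcome, as a careful person would: the job done as asked, in the order asked, and still so for the second after the job is handed in, with the robot touching nothing.
It also fails if it takes over 72 s, if anything falls off the work surface, if the arm or the gripper's body presses on something with over 40 N, if the wrist force passes 120 N, or if a joint passes its speed limit or range.

## Working session

There is one attempt and no reset: what is moved stays moved. The work goes in short steps, Python scripts to look and compute and a tool call to move; the robot and the scene stay as the last step left them, time stands still between calls to the robot, and variables do not carry over. Pictures are saved under pics/ and viewed, at most 10 in all, crops included, and the job is handed in when it is done.

Besides the shell and the picture viewer there is one more tool, called after "Emit:" as name(argument=value, ...), one argument or row to a line, values as JSON. send_rows: Moves the arm, as the interface text tells. Its arguments: {"type":"object","properties":{"plan":{"type":"array"},"grip_force":{"type":"number"}},"required":["plan"]}

```bash
ls; mkdir -p pics; cat > h.py <<'E'
import numpy as np, cv2
from cell import manip
def snap(n):
    im,d=manip.snapshot(n); np.savez(f'/tmp/{n}.npz',im=im,d=d); return im,d
def world(n,d):
    c=manip.camera_info(n);K=np.array(c['intrinsics']);T=np.array(c['cam_to_world'])
    v,u=np.mgrid[:d.shape[0],:d.shape[1]]
    P=np.stack([(u-K[0,2])/K[0,0]*d,(v-K[1,2])/K[1,1]*d,d],-1)
    W=P@T[:3,:3].T+T[:3,3]; W[d==0]=np.nan; return W
def save(im,p): cv2.imwrite(p,cv2.cvtColor(im,cv2.COLOR_RGB2BGR))
E
python3 - <<'E'
from h import *
for n in ('top','side'):
    im,d=snap(n); save(im,f'pics/{n}0.png'); c=manip.camera_info(n); print(n,np.round(c['cam_to_world'],3).tolist())
print(manip.sense())
E
```

```text
pics
top [[-0.018, -0.993, 0.119, 0.428], [-1.0, 0.018, -0.003, -0.156], [0.001, -0.119, -0.993, 1.038], [0.0, 0.0, 0.0, 1.0]]
side [[0.999, -0.027, 0.043, 0.507], [-0.05, -0.635, 0.771, -1.08], [0.007, -0.772, -0.636, 0.852], [0.0, 0.0, 0.0, 1.0]]
{'time_s': 0.1, 'qpos': array([ 9.50713368e-01,  1.81493655e-01,  1.60788353e+00,  3.45358903e-06,
        1.35380230e+00, -2.06272967e-01]), 'qvel': array([ 0.00137532, -0.00273683, -0.00152559, -0.0002977 ,  0.00019507,
       -0.00227526]), 'tau': array([ 2.85505848e-03, -4.34814870e+01, -3.42696726e+01,  7.02875247e-02,
        3.40894656e-02, -4.54989117e-05]), 'ee_pos': array([0.23089457, 0.52608609, 0.23789693]), 'eef_rot': array([-3.14004015e+00, -3.28304094e-04,  2.72778166e+00]), 'wrist_force': array([0.34523457, 0.32749618, 0.40709624]), 'moment': array([ 0.0272805 , -0.03356232,  0.04112423]), 'grip_force': 0.0, 'grip_width': 0.08783525176868455}
```

View pics/top0.png

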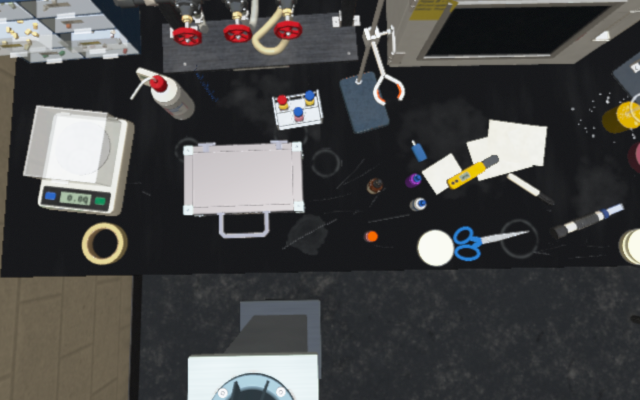

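View pics/side0.png

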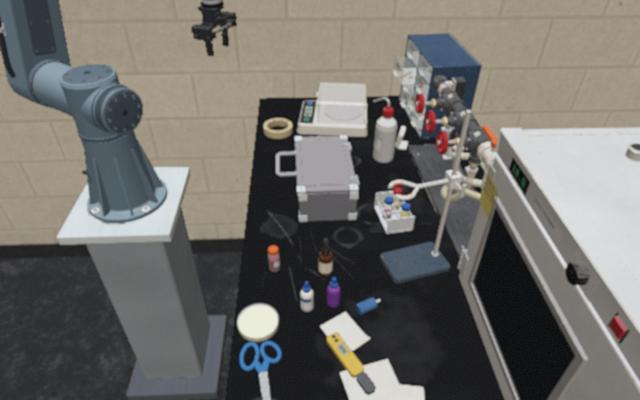

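Candidates in the top picture: the white bottle with the blue cap at (418,203), the purple bottle at (413,180), the small blue-capped tubes in the rack at (298,115) and (311,97), and the blue air stone at (419,150). By the description I choose (418,203), which is at (307,295) in the side view, and check it in one close crop.

```bash
python3 - <<'E'
from h import *
T=np.load('/tmp/top.npz');S=np.load('/tmp/side.npz')
a=cv2.resize(T['im'][130:250,170:450],None,fx=2.8,fy=2.8,interpolation=cv2.INTER_CUBIC)[:, :784]
b=cv2.resize(S['im'][120:320,240:400],None,fx=1.3,fy=1.3)
im=np.zeros((a.shape[0]+b.shape[0],784,3),np.uint8);im[:a.shape[0]]=a[:, :784];im[a.shape[0]:,:b.shape[1]]=b
save(im,'pics/crop1.png')
Wt=world('top',T['d']);Ws=world('side',S['d'])
def p(W,u,v,r=1): return np.round(np.nanmedian(W[v-r:v+r+1,u-r:u+r+1].reshape(-1,3),0),4)
for n,u,v in [('blue',418,203),('purple',413,180),('brown',375,185),('vial',371,236),('stone',419,150),('petri',435,247),('lid c',243,180),('handle bar',244,236),('rack',298,115)]:
    print(n,p(Wt,u,v))
# lid top plane points
m=(Wt[...,2]>.095)&(Wt[...,2]<.13)
m[:, :175]=0;m[:,315:]=0;m[:130]=0;m[250:]=0
P=Wt[m][:,:2].astype(np.float32);print(len(P),cv2.minAreaRect(P), np.median(Wt[m][:,2]))
# blue bottle in both views
for W,n in((Wt,'t'),(Ws,'s')):
    c=np.array([.43,-.43])
    b=p(Wt,418,203)
    k=(np.hypot(W[...,0]-b[0],W[...,1]-b[1])<.04)&(W[...,2]>.02)&(W[...,2]<.1)
    Q=W[k]
    for lo in np.arange(.02,.1,.01):
        q=Q[(Q[:,2]>=lo)&(Q[:,2]<lo+.01)]
        if len(q): print(n,round(lo,2),len(q),q[:,:2].min(0).round(4),q[:,:2].max(0).round(4))
E
```

```text
blue [ 0.5136 -0.4102  0.0659]
purple [ 0.5706 -0.4014  0.0641]
brown [ 0.5578 -0.305   0.0825]
vial [ 0.4368 -0.2932  0.0674]
stone [ 0.654  -0.4304  0.024 ]
petri [ 0.407  -0.4611  0.0158]
lid c [0.57   0.0036 0.1166]
handle bar [0.4417 0.0021 0.1137]
rack [ 0.7359 -0.1235  0.0722]
8546 ((0.5511689186096191, 0.005537748336791992), (0.22507315874099731, 0.2752261757850647), 0.9816610217094421) 0.11571999920139192
t 0.02 13 [ 0.4998 -0.4167] [ 0.5232 -0.4031]
t 0.03 13 [ 0.4993 -0.4201] [ 0.5269 -0.4033]
t 0.04 25 [ 0.5006 -0.4212] [ 0.5278 -0.4031]
t 0.05 48 [ 0.5004 -0.4308] [ 0.5275 -0.4051]
t 0.06 20 [ 0.5064 -0.4265] [ 0.5216 -0.4084]
t 0.07 13 [ 0.5083 -0.4208] [ 0.5182 -0.4088]
t 0.08 15 [ 0.5099 -0.4223] [ 0.517  -0.4133]
s 0.02 39 [ 0.5015 -0.4337] [ 0.5286 -0.419 ]
s 0.03 32 [ 0.5018 -0.4335] [ 0.5286 -0.4215]
s 0.04 51 [ 0.5019 -0.4342] [ 0.5287 -0.4155]
s 0.05 62 [ 0.5043 -0.4329] [ 0.5289 -0.4086]
s 0.06 29 [ 0.5089 -0.4289] [ 0.5246 -0.4138]
s 0.07 22 [ 0.5112 -0.4256] [ 0.5203 -0.4166]
s 0.08 13 [ 0.5115 -0.424 ] [ 0.5182 -0.4137]
```

View pics/crop1.png

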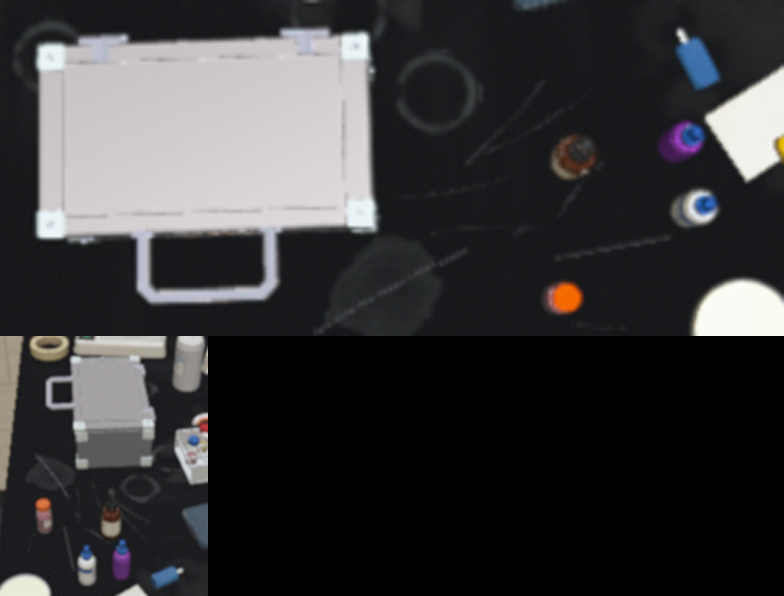

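The crop shows a white body with a blue cap at (695,207), next to the purple one at (683,140). The choice is confirmed. Now the chest frame.

```bash
cat >> h.py <<'E'
def rows(tx,ty,tz,yaw,n,s=None,cmd=None):
    """n equal world steps from sensed (or given) pose; prints rows in tool axes"""
    s=manip.sense()
    p,y0=(s['ee_pos'],s['eef_rot'][2]) if cmd is None else (np.array(cmd[:3]),cmd[3])
    d=(np.array([tx,ty,tz])-p)*1000; dy=(yaw-y0+np.pi)%(2*np.pi)-np.pi
    out=[];y=y0
    for i in range(n):
        w=d/n; out.append([*np.round([np.cos(y)*w[0]+np.sin(y)*w[1],np.sin(y)*w[0]-np.cos(y)*w[1],-w[2]],1),round(-dy/n,3)]); y+=dy/n
    print(len(out)); [print(list(map(float,o))) for o in out]
E
python3 - <<'E'
from h import *
from scipy.optimize import fsolve
T=np.load('/tmp/top.npz');W=world('top',T['d']);S=np.load('/tmp/side.npz');Ws=world('side',S['d'])
z=W[...,2];m=(z>.1)&(z<.125);m[:,:175]=0;m[:,315:]=0;m[:130]=0;m[250:]=0
bar=m.copy();bar[:230]=0;B=W[bar]; print('bar',B.min(0),B.max(0),np.median(B,0))
lid=m.copy();lid[216:]=0;lid[:145]=0;L=W[lid];print('lid',cv2.minAreaRect(L[:,:2].astype(np.float32)),L.min(0),L.max(0))
# edges: left/right extremes per row, front bar line
b2=B[(abs(B[:,1]-np.median(B[:,1]))<.035)];f=np.polyfit(b2[:,1],b2[:,0],1);print('barfit',f, b2[:,0].min(),b2[:,0].max())
ls=[];rs=[]
for v in range(152,206):
    q=W[v][lid[v]]; ls.append(q[np.argmax(q[:,1])]);rs.append(q[np.argmin(q[:,1])])
ls=np.array(ls);rs=np.array(rs);print('sides',np.polyfit(ls[:,0],ls[:,1],1),np.polyfit(rs[:,0],rs[:,1],1),np.median(ls,0),np.median(rs,0))
# front edge of lid, in both
fr=[];bk=[]
for u in range(190,298):
    q=W[150:218,u][m[150:218,u]];fr.append(q[np.argmin(q[:,0])]);
fr=np.array(fr);k=(abs(fr[:,1]-.005)>.06);print('front',np.polyfit(fr[k,1],fr[k,0],1),np.median(fr[k],0))
# others
for n,c in (('brown',(.56,-.305)),('vial',(.437,-.29)),('purple',(.57,-.405))):
    for WW in (W,Ws):
        k=(np.hypot(WW[...,0]-c[0],WW[...,1]-c[1])<.03)&(WW[...,2]>.02)&(WW[...,2]<.05);print(n,WW[k].min(0).round(3),WW[k].max(0).round(3))
# linkage (mm, hinge origin, x back,z up)
P=np.array([-128,-16.])
def A(th,a,b): c,s=np.cos(th),np.sin(th); return np.array([-a*c-b*s*-1*-1, a*s-b*c]) if 0 else np.array([-(a*c+b*s), a*s-b*c])
D=lambda k:np.sqrt(85.5**2+70**2+2*85.5*70*np.cos(2.71-k))
for g in((100,5),(150,5),(130,-5)):
  a,b=fsolve(lambda v:[np.hypot(*(A(0,*v)-P))-D(0),np.hypot(*(A(1.5,*v)-P))-155.5],g);print('ab',a,b)
  for kn in(2.99,2.71,2.5,2.3,2.1,1.9,1.7):
    try: th=fsolve(lambda t:np.hypot(*(A(t[0],a,b)-P))-D(kn),1.4)[0]
    except Exception as e: continue
    d=A(th,a,b)-P;L=np.hypot(*d);al=np.arccos((85.5**2+L*L-70**2)/(2*85.5*L))*np.sign(2.71-kn);ang=np.arctan2(d[1],d[0])-al
    print(kn,round(th,3),'knob',(P+85.5*np.array([np.cos(ang),np.sin(ang)])+[0,104]).round(1))
E
```

```text
bar [ 0.43795964 -0.05263481  0.10700509] [0.45635944 0.05913161 0.11742963] [0.44458884 0.00207915 0.1132301 ]
lid ((0.5723968148231506, 0.006845250725746155), (0.2784334123134613, 0.16578511893749237), 88.93805694580078) [ 0.48846168 -0.13153379  0.10411395] [0.65716934 0.14463051 0.12299477]
barfit [-0.01798072  0.44361811] 0.4390641274498513 0.4485939124178969
sides [0.02569914 0.12593418] [ 0.02233563 -0.14283516] [0.57625404 0.1407274  0.11372928] [ 0.57141829 -0.13000955  0.1123162 ]
front [-0.01957886  0.49640539] [ 0.49641079 -0.05647055  0.11262093]
brown [ 0.545 -0.318  0.022] [ 0.57  -0.294  0.05 ]
brown [ 0.547 -0.331  0.02 ] [ 0.581 -0.309  0.05 ]
vial [ 0.425 -0.299  0.021] [ 0.449 -0.282  0.05 ]
vial [ 0.425 -0.311  0.021] [ 0.452 -0.293  0.05 ]
purple [ 0.56  -0.422  0.02 ] [ 0.588 -0.394  0.05 ]
purple [ 0.563 -0.426  0.02 ] [ 0.591 -0.402  0.05 ]
ab 92.11553708320152 8.915062107782214
2.99 1.48 knob [-74.4 154.6]
2.71 1.5 knob [-66.1 147. ]
2.5 1.489 knob [-61.  141.1]
2.3 1.458 knob [-57.  135.6]
2.1 1.409 knob [-53.7 130.3]
1.9 1.343 knob [-51.  125.1]
1.7 1.262 knob [-48.8 120.1]
ab 128.6223939966196 52.571896989258626
2.99 1.486 knob [-102.1  169.5]
2.71 1.5 knob [-91.5 165.3]
2.5 1.492 knob [-84.6 161.7]
2.3 1.471 knob [-79.1 158.1]
2.1 1.435 knob [-74.3 154.5]
1.9 1.388 knob [-70.3 151.1]
1.7 1.329 knob [-67.  147.9]
ab 92.11553708431079 8.915062108612764
2.99 1.48 knob [-74.4 154.6]
2.71 1.5 knob [-66.1 147. ]
2.5 1.489 knob [-61.  141.1]
2.3 1.458 knob [-57.  135.6]
2.1 1.409 knob [-53.7 130.3]
1.9 1.343 knob [-51.  125.1]
1.7 1.262 knob [-48.8 120.1]
```

```bash
python3 - <<'E'
from h import *
rows(.4436,.0035,.165,1.590,12)
E
```

```text
12
[-33.7, -32.7, 6.1, 0.095]
[-36.7, -29.4, 6.1, 0.095]
[-39.3, -25.8, 6.1, 0.095]
[-41.6, -22.0, 6.1, 0.095]
[-43.5, -17.9, 6.1, 0.095]
[-45.0, -13.7, 6.1, 0.095]
[-46.1, -9.4, 6.1, 0.095]
[-46.8, -5.0, 6.1, 0.095]
[-47.0, -0.6, 6.1, 0.095]
[-46.9, 3.9, 6.1, 0.095]
[-46.3, 8.3, 6.1, 0.095]
[-45.3, 12.7, 6.1, 0.095]
```

Emit:
send_rows(
  plan=[
    {"slide":[-34,-33,6],"yaw":0.095,"claw":0.5},
    {"slide":[-37,-29,6],"yaw":0.095,"claw":0.5},
    {"slide":[-39,-26,6],"yaw":0.095,"claw":0.5},
    {"slide":[-42,-22,6],"yaw":0.095,"claw":0.5},
    {"slide":[-43,-18,6],"yaw":0.095,"claw":0.5},
    {"slide":[-45,-14,6],"yaw":0.095,"claw":0.5},
    {"slide":[-46,-9,6],"yaw":0.095,"claw":0.5},
    {"slide":[-47,-5,6],"yaw":0.095,"claw":0.5},
    {"slide":[-47,-1,6],"yaw":0.095,"claw":0.5},
    {"slide":[-47,4,6],"yaw":0.095,"claw":0.5},
    {"slide":[-46,8,6],"yaw":0.095,"claw":0.5},
    {"slide":[-45,13,6],"yaw":0.095,"claw":0.5},
  ],
)

```text
time_s: 1.6
ee_pos: [0.4436, 0.0022, 0.1664]
eef_rot: [-3.141, -0.0, 1.584]
wrist_force: [0.2, 1.0, 0.6]
grip_width: 0.0441
grip_force: 0.0
```

Emit:
send_rows(
  plan=[
    {"slide":[1,0,25],"yaw":-0.006,"claw":0.5},
    {"slide":[0,0,25],"yaw":0,"claw":0.5},
    {"slide":[0,0,20],"yaw":0,"claw":0.5},
    {"slide":[0,0,6],"yaw":0,"claw":0.5},
    {"slide":[0,0,0],"yaw":0,"claw":0.2},
    {"slide":[0,0,0],"yaw":0,"claw":0.05},
    {"slide":[0,0,0],"yaw":0,"claw":0.05},
    {"slide":[0,0,0],"yaw":0,"claw":0.05},
  ],
  grip_force=20,
)

```text
time_s: 2.6
ee_pos: [0.4443, 0.0046, 0.0913]
eef_rot: [3.139, 0.0, 1.594]
wrist_force: [2.0, 0.4, -0.7]
grip_width: 0.0086
grip_force: 19.9
```

```bash
python3 - <<'E'
import numpy as np
R=216.06;t=np.linspace(0,1.5,25)+.023
p=np.c_[-R*np.cos(t),-R*np.sin(t)]
r=np.round(p).astype(int);r=np.diff(r,axis=0);print(r.tolist())
E
```

```text
[[1, -13], [1, -14], [3, -13], [3, -13], [4, -13], [5, -13], [5, -12], [7, -12], [7, -11], [8, -11], [8, -11], [9, -10], [10, -9], [10, -9], [11, -8], [11, -7], [12, -7], [12, -6], [13, -5], [13, -5], [13, -3], [13, -3], [13, -2], [14, -1]]
```

Emit:
send_rows(
  plan=[
    {"slide":[0,1,-13],"yaw":0,"claw":0.05},
    {"slide":[0,1,-14],"yaw":0,"claw":0.05},
    {"slide":[0,3,-13],"yaw":0,"claw":0.05},
    {"slide":[0,3,-13],"yaw":0,"claw":0.05},
    {"slide":[0,4,-13],"yaw":0,"claw":0.05},
    {"slide":[0,5,-13],"yaw":0,"claw":0.05},
    {"slide":[0,5,-12],"yaw":0,"claw":0.05},
    {"slide":[0,7,-12],"yaw":0,"claw":0.05},
  ],
)

```text
time_s: 3.6
ee_pos: [0.4731, 0.0052, 0.1943]
eef_rot: [3.14, 0.0, 1.594]
wrist_force: [7.9, -0.8, -8.1]
grip_width: 0.0089
grip_force: 20.9
```

Emit:
send_rows(
  plan=[
    {"slide":[0,7,-11],"yaw":0,"claw":0.05},
    {"slide":[0,8,-11],"yaw":0,"claw":0.05},
    {"slide":[0,8,-11],"yaw":0,"claw":0.05},
    {"slide":[0,9,-10],"yaw":0,"claw":0.05},
    {"slide":[0,10,-9],"yaw":0,"claw":0.05},
    {"slide":[0,10,-9],"yaw":0,"claw":0.05},
    {"slide":[0,11,-8],"yaw":0,"claw":0.05},
    {"slide":[0,11,-7],"yaw":0,"claw":0.05},
    {"slide":[0,12,-7],"yaw":0,"claw":0.05},
    {"slide":[0,12,-6],"yaw":0,"claw":0.05},
  ],
)

```text
time_s: 4.85
ee_pos: [0.5706, 0.0074, 0.2828]
eef_rot: [-3.14, 0.0, 1.594]
wrist_force: [1.0, -4.5, -8.0]
grip_width: 0.0083
grip_force: 20.8
```

Emit:
send_rows(
  plan=[
    {"slide":[0,13,-5],"yaw":0,"claw":0.05},
    {"slide":[0,13,-5],"yaw":0,"claw":0.05},
    {"slide":[0,13,-3],"yaw":0,"claw":0.05},
    {"slide":[0,10,-2],"yaw":0,"claw":0.05},
    {"slide":[0,6,-1],"yaw":0,"claw":0.05},
  ],
)

```text
time_s: 5.48
ee_pos: [0.6259, 0.0086, 0.2994]
eef_rot: [3.141, 0.001, 1.594]
wrist_force: [-1.2, -3.3, -1.1]
grip_width: 0.0085
grip_force: 20.1
```

Emit:
send_rows(
  plan=[
    {"slide":[0,7,-1],"yaw":0,"claw":0.05},
    {"slide":[0,6,0],"yaw":0,"claw":0.05},
    {"slide":[0,5,0],"yaw":0,"claw":0.05},
    {"slide":[0,3,0],"yaw":0,"claw":0.05},
    {"slide":[0,0,0],"yaw":0,"claw":0.05},
  ],
)

```text
time_s: 6.1
ee_pos: [0.6478, 0.0092, 0.3015]
eef_rot: [3.138, 0.001, 1.594]
wrist_force: [1.9, -4.5, 4.0]
grip_width: 0.0087
grip_force: 19.7
```

Emit:
send_rows(
  plan=[
    {"slide":[0,2,0],"yaw":0,"claw":0.05},
    {"slide":[0,2,0],"yaw":0,"claw":0.05},
    {"slide":[0,0,0],"yaw":0,"claw":0.05},
  ],
)

```text
time_s: 6.48
ee_pos: [0.6505, 0.0092, 0.3016]
eef_rot: [3.141, 0.001, 1.594]
wrist_force: [-3.7, -4.5, 8.2]
grip_width: 0.0087
grip_force: 19.3
```

Emit:
send_rows(
  plan=[
    {"slide":[0,2,0],"yaw":0,"claw":0.05},
    {"slide":[0,2,0],"yaw":0,"claw":0.05},
    {"slide":[0,0,0],"yaw":0,"claw":0.05},
  ],
)

```text
time_s: 6.85
ee_pos: [0.6519, 0.0092, 0.3016]
eef_rot: [-3.136, 0.001, 1.594]
wrist_force: [-17.8, -5.0, 13.1]
grip_width: 0.0093
grip_force: 18.7
```

Emit:
send_rows(
  plan=[
    {"slide":[0,0,0],"yaw":0,"claw":0.4},
    {"slide":[0,0,0],"yaw":0,"claw":0.4},
    {"slide":[0,0,0],"yaw":0,"claw":0.4},
    {"slide":[0,0,-20],"yaw":0,"claw":0.4},
    {"slide":[0,0,-30],"yaw":0,"claw":0.4},
    {"slide":[-10,-30,-10],"yaw":0,"claw":0.4},
    {"slide":[-40,-40,0],"yaw":0,"claw":0.4},
    {"slide":[-40,-40,0],"yaw":0,"claw":0.5},
  ],
)

```text
time_s: 7.85
ee_pos: [0.5459, -0.0835, 0.3615]
eef_rot: [3.139, 0.001, 1.595]
wrist_force: [0.4, -0.3, -0.3]
grip_width: 0.0429
grip_force: 0.0
```

```bash
python3 - <<'E'
from h import *
im,d=snap('side'); W=world('side',d)
a=cv2.resize(im[60:240,240:420],(570,570),interpolation=cv2.INTER_CUBIC);save(a,'pics/lock.png')
t=snap('top'); Wt=world('top',t[1])
def red(im,W,lo):
    h=cv2.cvtColor(im,cv2.COLOR_RGB2HSV); m=((h[...,0]<8)|(h[...,0]>172))&(h[...,1]>130)&(h[...,2]>60)&(W[...,2]>lo)
    m&=(W[...,0]>.48)&(W[...,0]<.68)&(abs(W[...,1])<.16)
    n,l,s,c=cv2.connectedComponentsWithStats(m.astype(np.uint8))
    for i in range(1,n): 
        if s[i,4]>3: print(s[i],W[l==i].mean(0).round(4),W[l==i].min(0).round(4),W[l==i].max(0).round(4))
print('side');red(im,W,.06);print('top');red(t[0],Wt,.06)
print(manip.sense()['ee_pos'])
E
```

```text
side
[329 166   4   4  14] [ 0.5893 -0.0964  0.1597] [ 0.5856 -0.1047  0.1575] [ 0.5942 -0.0904  0.1624]
[316 175   5   6  22] [ 0.5601 -0.0377  0.0841] [ 0.5545 -0.0439  0.0781] [ 0.566  -0.0325  0.0927]
top
[ 0.54441059 -0.08584408  0.36167968]
```

View pics/lock.png

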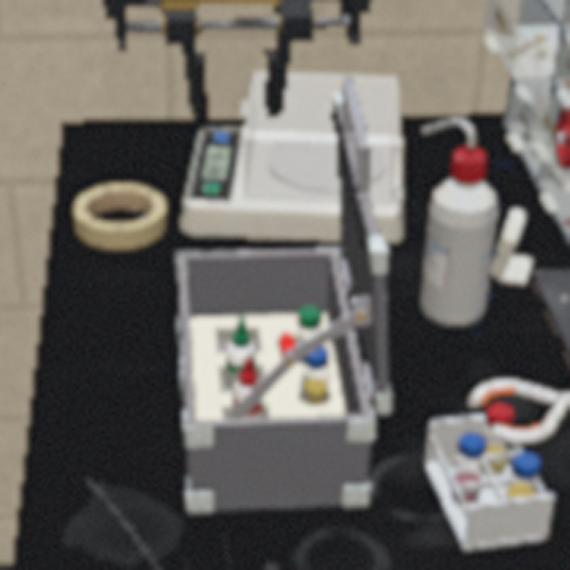

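Lid is up and the knob, at (331,168) in the side picture, stands at about z 0.155, which is locked. I also see green and red caps in the wells and the empty one at the back left. Next, the bottle.

```bash
python3 - <<'E'
from h import *
rows(.5145,-.4185,.13,.524,10)
E
```

```text
10
[-33.2, -3.6, 23.2, 0.107]
[-33.4, -0.1, 23.2, 0.107]
[-33.2, 3.5, 23.2, 0.107]
[-32.7, 7.0, 23.2, 0.107]
[-31.7, 10.4, 23.2, 0.107]
[-30.4, 13.7, 23.2, 0.107]
[-28.8, 16.9, 23.2, 0.107]
[-26.8, 19.9, 23.2, 0.107]
[-24.6, 22.6, 23.2, 0.107]
[-22.0, 25.1, 23.2, 0.107]
```

Emit:
send_rows(
  plan=[
    {"slide":[-33,-4,23],"yaw":0.107,"claw":0.65},
    {"slide":[-33,0,23],"yaw":0.107,"claw":0.65},
    {"slide":[-33,3,23],"yaw":0.107,"claw":0.65},
    {"slide":[-33,7,23],"yaw":0.107,"claw":0.65},
    {"slide":[-32,10,23],"yaw":0.107,"claw":0.65},
    {"slide":[-30,14,23],"yaw":0.107,"claw":0.65},
    {"slide":[-29,17,23],"yaw":0.107,"claw":0.65},
    {"slide":[-27,20,23],"yaw":0.107,"claw":0.65},
    {"slide":[-25,23,23],"yaw":0.107,"claw":0.65},
    {"slide":[-22,25,23],"yaw":0.107,"claw":0.65},
    {"slide":[0,0,0],"yaw":0,"claw":0.65},
  ],
)

```text
time_s: 9.32
ee_pos: [0.5159, -0.4172, 0.1281]
eef_rot: [-3.139, 0.0, 0.521]
wrist_force: [-0.0, 0.2, 1.3]
grip_width: 0.0574
grip_force: 0.0
```

```bash
python3 - <<'E'
from h import *
im,d=snap('top'); W=world('top',d)
a=cv2.resize(im[110:250,170:330],(800,700),interpolation=cv2.INTER_CUBIC)[:600];save(a,'pics/wells.png')
h=cv2.cvtColor(im,cv2.COLOR_RGB2HSV)
m=((h[...,0]<8)|(h[...,0]>172))&(h[...,1]>110)&(W[...,0]>.5)&(W[...,0]<.68)&(abs(W[...,1])<.16)
n,l,s,c=cv2.connectedComponentsWithStats(m.astype(np.uint8))
for i in range(1,n):
    if s[i,4]>3: print('red',s[i],c[i].round(1),W[l==i].mean(0).round(4),W[l==i].min(0).round(4),W[l==i].max(0).round(4))
# foam z and well: floor pixels
box=(W[...,0]>.5)&(W[...,0]<.62)&(W[...,1]>.03)&(W[...,1]<.11)
z=W[...,2]; f=box&(z>.026)&(z<.04); w=box&(z<.023); print(np.median(z[f]),w.sum(),W[w].mean(0).round(4),W[w].min(0).round(4),W[w].max(0).round(4))
im,d=snap('side');W=world('side',d)
k=(np.hypot(W[...,0]-.5145,W[...,1]+.4185)<.03)&(W[...,2]>.02)&(W[...,2]<.055);print('bottle',W[k].min(0).round(4),W[k].max(0).round(4))
s=manip.sense();print(s['ee_pos'],s['eef_rot'])
E
```

```text
red [280 166  11   6  66] [285.  168.5] [ 0.5872 -0.0962  0.1606] [ 0.5813 -0.1073  0.1565] [ 0.5936 -0.085   0.1638]
red [258 184   7   7  36] [261.  186.9] [ 0.5569 -0.0342  0.0892] [ 0.5503 -0.0404  0.0801] [ 0.5648 -0.0259  0.1012]
0.03179331794871021 270 [0.5557 0.0837 0.0144] [0.5329 0.0317 0.0087] [0.6133 0.11   0.0228]
bottle [ 0.5016 -0.4342  0.0201] [ 0.5288 -0.4138  0.0549]
[ 0.51704804 -0.41568319  0.13027886] [ 3.14152903e+00 -6.96732397e-04  5.24838742e-01]
```

View pics/wells.png

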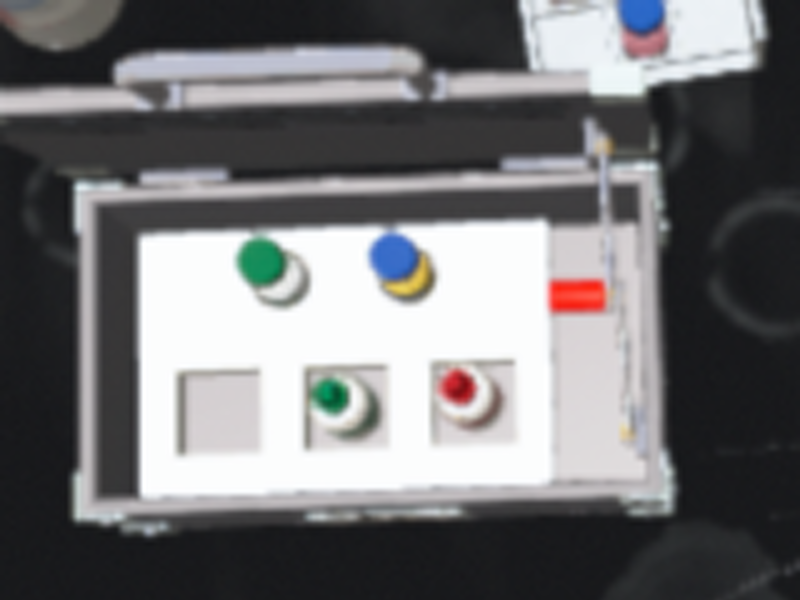

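```bash
python3 - <<'E'
from h import *
c=manip.camera_info('top');K=np.array(c['intrinsics']);T=np.array(c['cam_to_world'])
im=np.load('/tmp/top.npz')['im']; 
def ray(u,v,z):
    r=T[:3,:3]@np.array([(u-K[0,2])/K[0,0],(v-K[1,2])/K[1,1],1]);s=(z-T[2,3])/r[2];return (T[:3,3]+s*r).round(4)
for q in ((177,371),(261,371),(177,454),(261,454),(219.5,412.5),(346,407),(474,402)):
    print(q,ray(170+q[0]/5-.4,110+q[1]/5-.4,.032))
print('knob',ray(285,168.5,.1615), 'bottle')
rows(.5148,-.4187,.13,.524,1)
E
```

```text
(177, 371) [0.5751 0.1139 0.032 ]
(261, 371) [0.5743 0.0717 0.032 ]
(177, 454) [0.5332 0.1133 0.032 ]
(261, 454) [0.5324 0.0713 0.032 ]
(219.5, 412.5) [0.5537 0.0923 0.032 ]
(346, 407) [0.5553 0.0289 0.032 ]
(474, 402) [ 0.5567 -0.0352  0.032 ]
knob [ 0.587  -0.0962  0.1615] bottle
1
[-3.5, 1.5, 0.3, 0.001]
```

Emit:
send_rows(
  plan=[
    {"slide":[-3,1,25],"yaw":0,"claw":0.65},
    {"slide":[0,0,25],"yaw":0,"claw":0.65},
    {"slide":[0,0,25],"yaw":0,"claw":0.65},
    {"slide":[0,0,15],"yaw":0,"claw":0.65},
    {"slide":[0,0,4],"yaw":0,"claw":0.65},
    {"slide":[0,0,0],"yaw":0,"claw":0.4},
    {"slide":[0,0,0],"yaw":0,"claw":0.25},
    {"slide":[0,0,0],"yaw":0,"claw":0.25},
    {"slide":[0,0,0],"yaw":0,"claw":0.25},
    {"slide":[0,0,0],"yaw":0,"claw":0.25},
  ],
  grip_force=10,
)

```text
time_s: 10.68
ee_pos: [0.5145, -0.4187, 0.0365]
eef_rot: [3.14, -0.0, 0.524]
wrist_force: [-0.8, -0.6, 4.4]
grip_width: 0.028
grip_force: 10.0
```

Emit:
send_rows(
  plan=[
    {"slide":[0,0,-10],"yaw":0,"claw":0.25},
    {"slide":[0,0,-25],"yaw":0,"claw":0.25},
    {"slide":[0,0,-45],"yaw":0,"claw":0.25},
    {"slide":[0,0,-50],"yaw":0,"claw":0.25},
    {"slide":[0,0,-50],"yaw":0,"claw":0.25},
    {"slide":[0,0,-14],"yaw":0,"claw":0.25},
  ],
)

```text
time_s: 11.42
ee_pos: [0.5154, -0.4194, 0.2345]
eef_rot: [3.135, -0.001, 0.524]
wrist_force: [0.0, 0.6, -1.1]
grip_width: 0.028
grip_force: 10.0
```

```bash
python3 - <<'E'
from h import *
s=manip.sense();print(s['ee_pos'],s['eef_rot'],s['grip_width'])
rows(.554,.0925,.23,.019,12)
E
```

```text
[ 0.51536479 -0.41942899  0.23445854] [ 3.13490191e+00 -1.27590418e-03  5.23924515e-01] 0.02795031047309105
12
[24.1, -35.3, 0.4, 0.042]
[22.6, -36.3, 0.4, 0.042]
[21.1, -37.2, 0.4, 0.042]
[19.5, -38.1, 0.4, 0.042]
[17.9, -38.9, 0.4, 0.042]
[16.2, -39.6, 0.4, 0.042]
[14.5, -40.2, 0.4, 0.042]
[12.8, -40.8, 0.4, 0.042]
[11.1, -41.3, 0.4, 0.042]
[9.4, -41.7, 0.4, 0.042]
[7.6, -42.1, 0.4, 0.042]
[5.8, -42.4, 0.4, 0.042]
```

Emit:
send_rows(
  plan=[
    {"slide":[24,-35,0],"yaw":0.042,"claw":0.25},
    {"slide":[23,-36,0],"yaw":0.042,"claw":0.25},
    {"slide":[21,-37,0],"yaw":0.042,"claw":0.25},
    {"slide":[19,-38,0],"yaw":0.042,"claw":0.25},
    {"slide":[18,-39,0],"yaw":0.042,"claw":0.25},
    {"slide":[16,-40,0],"yaw":0.042,"claw":0.25},
    {"slide":[14,-40,0],"yaw":0.042,"claw":0.25},
    {"slide":[13,-41,0],"yaw":0.042,"claw":0.25},
    {"slide":[11,-41,0],"yaw":0.042,"claw":0.25},
    {"slide":[9,-42,0],"yaw":0.042,"claw":0.25},
    {"slide":[8,-42,0],"yaw":0.042,"claw":0.25},
    {"slide":[6,-42,0],"yaw":0.042,"claw":0.25},
  ],
)

```text
time_s: 12.92
ee_pos: [0.5514, 0.094, 0.2282]
eef_rot: [-3.141, 0.003, 0.018]
wrist_force: [-0.1, 1.3, -0.3]
grip_width: 0.0281
grip_force: 10.0
```

Emit:
send_rows(
  plan=[
    {"slide":[0,0,0],"yaw":0,"claw":0.25},
    {"slide":[0,0,0],"yaw":0,"claw":0.25},
  ],
)

```text
time_s: 13.18
ee_pos: [0.5517, 0.0922, 0.2286]
eef_rot: [3.141, 0.002, 0.021]
wrist_force: [0.4, -0.8, -1.0]
grip_width: 0.028
grip_force: 10.0
```

```bash
python3 - <<'E'
from h import *
Q=[]
for i in range(6):
    im,d=manip.snapshot('side'); s=manip.sense(); Q.append([*s['ee_pos'],s['eef_rot'][2]])
print(np.mean(Q,0).round(4),np.std(Q,0).round(4)); print(s['grip_width'],s['time_s'])
W=world('side',d)
k=(np.hypot(W[...,0]-.554,W[...,1]-.0925)<.03)
for lo in np.arange(.19,.28,.01):
    q=W[k&(W[...,2]>=lo)&(W[...,2]<lo+.01)]
    if len(q): print(lo.round(2),len(q),q.min(0).round(4),q.max(0).round(4))
rows(.554,.0925,.23,.019,1,cmd=np.mean(Q,0))
save(cv2.resize(im[20:220,220:420],(600,600)),'pics/above.png')
E
```

```text
[0.5522 0.0915 0.2294 0.0186] [0.0002 0.0001 0.0003 0.0005]
0.02766374718151892 13.475
0.19 15 [0.5426 0.0761 0.1927] [0.5686 0.0877 0.1987]
0.2 33 [0.54   0.0732 0.2002] [0.5686 0.095  0.2098]
0.21 37 [0.5399 0.0722 0.2101] [0.5685 0.0987 0.2193]
0.22 18 [0.5401 0.0715 0.2202] [0.5687 0.0925 0.2295]
0.23 31 [0.54   0.0637 0.2303] [0.5683 0.0925 0.2395]
0.24 17 [0.5402 0.0626 0.2402] [0.5683 0.0905 0.2494]
0.25 11 [0.5532 0.0629 0.2509] [0.5643 0.0673 0.2582]
0.26 5 [0.5477 0.0626 0.2606] [0.5559 0.0645 0.2642]
1
[1.8, -0.9, -0.6, -0.0]
```

View pics/above.png

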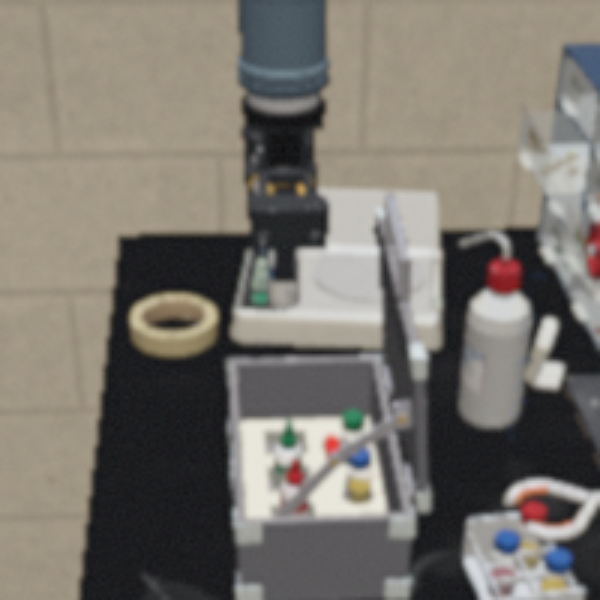

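Bottle is held upright over the well, with the foot at about z 0.193 (crop (285,290)). Lowering.

Emit:
send_rows(
  plan=[
    {"slide":[1.5,0,25],"yaw":0,"claw":0.25},
    {"slide":[0,0,35],"yaw":0,"claw":0.25},
    {"slide":[0,0,35],"yaw":0,"claw":0.25},
    {"slide":[0,0,25],"yaw":0,"claw":0.25},
    {"slide":[0,0,15],"yaw":0,"claw":0.25},
    {"slide":[0,0,10],"yaw":0,"claw":0.25},
    {"slide":[0,0,6],"yaw":0,"claw":0.25},
    {"slide":[0,0,4],"yaw":0,"claw":0.25},
  ],
)

```text
time_s: 14.48
ee_pos: [0.5543, 0.0926, 0.075]
eef_rot: [3.142, -0.001, 0.02]
wrist_force: [0.4, -0.3, -1.2]
grip_width: 0.0279
grip_force: 10.0
```

Emit:
send_rows(
  plan=[
    {"slide":[0,0,5],"yaw":0,"claw":0.25},
    {"slide":[0,0,5],"yaw":0,"claw":0.25},
    {"slide":[0,0,4],"yaw":0,"claw":0.25},
    {"slide":[0,0,4],"yaw":0,"claw":0.25},
    {"slide":[0,0,3],"yaw":0,"claw":0.25},
    {"slide":[0,0,1],"yaw":0,"claw":0.25},
  ],
)

```text
time_s: 15.22
ee_pos: [0.5537, 0.0926, 0.0524]
eef_rot: [-3.142, 0.0, 0.02]
wrist_force: [-0.3, 0.0, 0.0]
grip_width: 0.0276
grip_force: 10.0
```

Emit:
send_rows(
  plan=[
    {"slide":[0,0,1],"yaw":0,"claw":0.25},
    {"slide":[0,0,0],"yaw":0,"claw":0.25},
  ],
)

```text
time_s: 15.48
ee_pos: [0.5539, 0.0926, 0.0517]
eef_rot: [3.142, -0.0, 0.02]
wrist_force: [-0.3, -0.8, -0.6]
grip_width: 0.0278
grip_force: 10.0
```

Emit:
send_rows(
  plan=[
    {"slide":[0,0,0.5],"yaw":0,"claw":0.25},
    {"slide":[0,0,0],"yaw":0,"claw":0.25},
  ],
)

```text
time_s: 15.72
ee_pos: [0.5539, 0.0926, 0.0513]
eef_rot: [3.142, -0.0, 0.02]
wrist_force: [-0.2, 0.3, -1.9]
grip_width: 0.028
grip_force: 10.0
```

Emit:
send_rows(
  plan=[
    {"slide":[0,0,0.8],"yaw":0,"claw":0.25},
    {"slide":[0,0,0],"yaw":0,"claw":0.25},
  ],
)

```text
time_s: 15.98
ee_pos: [0.554, 0.0926, 0.0506]
eef_rot: [3.142, -0.0, 0.02]
wrist_force: [-0.7, -0.7, 1.3]
grip_width: 0.0277
grip_force: 10.0
```

Emit:
send_rows(
  plan=[
    {"slide":[0,0,0.4],"yaw":0,"claw":0.25},
    {"slide":[0,0,0],"yaw":0,"claw":0.33},
    {"slide":[0,0,0],"yaw":0,"claw":0.38},
    {"slide":[0,0,0],"yaw":0,"claw":0.43},
    {"slide":[0,0,0],"yaw":0,"claw":0.43},
  ],
)

```text
time_s: 16.6
ee_pos: [0.5538, 0.0926, 0.0499]
eef_rot: [-3.142, 0.0, 0.02]
wrist_force: [-0.6, 0.2, 0.7]
grip_width: 0.0379
grip_force: 0.0
```

Emit:
send_rows(
  plan=[
    {"slide":[0,0,-8],"yaw":0,"claw":0.43},
    {"slide":[0,0,-20],"yaw":0,"claw":0.43},
    {"slide":[0,0,-42],"yaw":0,"claw":0.43},
    {"slide":[0,0,-50],"yaw":0,"claw":0.43},
    {"slide":[0,0,-50],"yaw":0,"claw":0.6},
    {"slide":[1,48,0],"yaw":0,"claw":0.8},
    {"slide":[1,48,0],"yaw":0,"claw":1},
    {"slide":[1,48,0],"yaw":0,"claw":1},
    {"slide":[1,48,0],"yaw":0,"claw":1},
    {"slide":[0,47,0],"yaw":0,"claw":1},
    {"slide":[0,0,0],"yaw":0,"claw":1},
    {"slide":[0,0,0],"yaw":0,"claw":1},
  ],
)

```text
time_s: 18.1
ee_pos: [0.5624, -0.1459, 0.2202]
eef_rot: [-3.141, 0.0, 0.019]
wrist_force: [1.2, 0.3, -0.1]
grip_width: 0.088
grip_force: 0.0
```

```bash
python3 - <<'E'
from h import *
im,d=snap('side');W=world('side',d);t,td=snap('top')
a=cv2.resize(im[40:220,250:390],(466,600),interpolation=cv2.INTER_CUBIC);b=cv2.resize(t[120:240,180:310],(334,308),interpolation=cv2.INTER_CUBIC)
o=np.zeros((600,800,3),np.uint8);o[:,:466]=a;o[:308,466:]=b;save(o,'pics/knob.png')
s=manip.sense();print(s['ee_pos'],s['eef_rot'],s['grip_width'],s['time_s'])
h=cv2.cvtColor(im,cv2.COLOR_RGB2HSV)
m=((h[...,0]<8)|(h[...,0]>172))&(h[...,1]>120)&(W[...,2]>.13)&(W[...,0]>.5)&(W[...,0]<.68)&(abs(W[...,1])<.16)
print(m.sum(),W[m].mean(0).round(4))
# finger tips: dark points low
k=(W[...,0]>.52)&(W[...,0]<.62)&(W[...,1]>-.23)&(W[...,1]<-.06)&(W[...,2]>.205)&(W[...,2]<.235)
q=W[k];print(len(q)); 
for lo,hi in((-.23,-.17),(-.13,-.06)):
    r=q[(q[:,1]>lo)&(q[:,1]<hi)]
    if len(r):print(r.min(0).round(4),r.max(0).round(4))
E
```

```text
[ 0.56254741 -0.14503192  0.22015331] [-3.14123434e+00  2.67702924e-05  2.10801584e-02] 0.08804990838805371 18.2
14 [ 0.5891 -0.0971  0.1593]
40
[ 0.5541 -0.2051  0.222 ] [ 0.5755 -0.1966  0.2349]
```

View pics/knob.png

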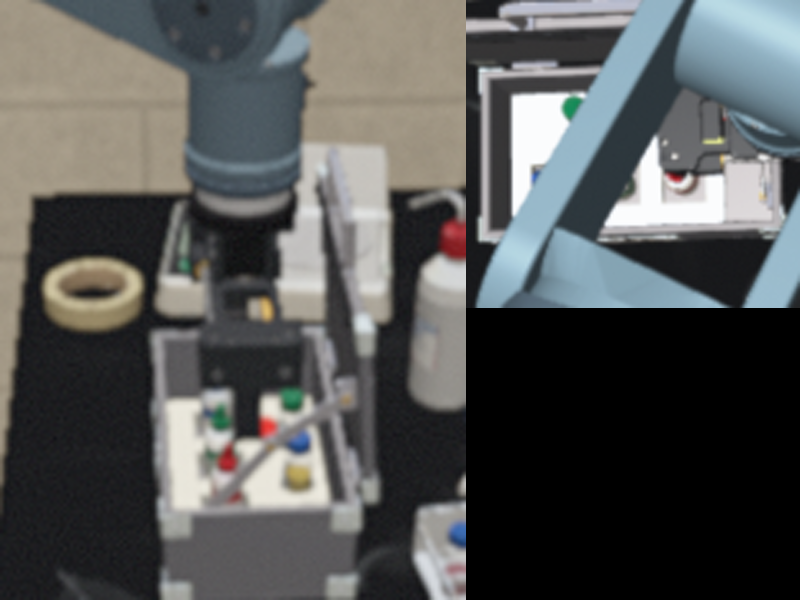

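Top inset: wells partly hidden by the arm. The side crop shows the bottle standing in the well at (218,410), and the knob at (268,428) has the hand above and in front of it. Now pushing the knob.

Emit:
send_rows(
  plan=[
    {"slide":[0,0,30],"yaw":0,"claw":1},
    {"slide":[0,0,20],"yaw":0,"claw":1},
    {"slide":[0,0,4],"yaw":0,"claw":1},
    {"slide":[4,0,2],"yaw":0,"claw":1},
    {"slide":[4,0,2],"yaw":0,"claw":1},
    {"slide":[3,0,2],"yaw":0,"claw":1},
    {"slide":[0,0,0],"yaw":0,"claw":1},
  ],
)

```text
time_s: 19.08
ee_pos: [0.574, -0.1461, 0.1603]
eef_rot: [3.141, -0.0, 0.02]
wrist_force: [-0.1, 0.0, -0.0]
grip_width: 0.0883
grip_force: 0.3
```

Emit:
send_rows(
  plan=[
    {"slide":[2,0,2],"yaw":0,"claw":1},
    {"slide":[2,0,2],"yaw":0,"claw":1},
    {"slide":[2,0,2],"yaw":0,"claw":1},
    {"slide":[0,0,0],"yaw":0,"claw":1},
  ],
)

```text
time_s: 19.58
ee_pos: [0.5795, -0.1459, 0.1537]
eef_rot: [-3.141, 0.0, 0.02]
wrist_force: [0.0, -0.4, 1.8]
grip_width: 0.0879
grip_force: 0.5
```

Emit:
send_rows(
  plan=[
    {"slide":[2,0,2],"yaw":0,"claw":1},
    {"slide":[2,0,2],"yaw":0,"claw":1},
    {"slide":[2,0,2.5],"yaw":0,"claw":1},
    {"slide":[0,0,0],"yaw":0,"claw":1},
  ],
)

```text
time_s: 20.08
ee_pos: [0.5854, -0.1458, 0.147]
eef_rot: [-3.141, 0.001, 0.02]
wrist_force: [-2.0, 0.3, 0.3]
grip_width: 0.0882
grip_force: 0.7
```

```bash
cat > k.py <<'E'
from h import *
im,d=snap('side');W=world('side',d)
h=cv2.cvtColor(im,cv2.COLOR_RGB2HSV)
m=((h[...,0]<8)|(h[...,0]>172))&(h[...,1]>120)&(W[...,2]>.105)&(W[...,0]>.5)&(W[...,0]<.68)&(W[...,1]<-.06)&(W[...,1]>-.16)
print('knob',m.sum(),W[m].mean(0).round(4))
k=(W[...,0]>.6)&(W[...,0]<.69)&(W[...,1]>-.16)&(W[...,1]<-.12)&(W[...,2]>.15)&(W[...,2]<.3)
q=W[k];f=np.polyfit(q[:,2],q[:,0],1);print('lid edge',len(q),'angle',np.pi/2+np.arctan(f[0]),'x at .25',np.polyval(f,.25))
F=[manip.sense()['wrist_force']];s=manip.sense();print(s['wrist_force'].round(1),s['ee_pos'].round(4),s['time_s'])
E
python3 k.py
```

```text
knob 0 [nan nan nan]
lid edge 217 angle 1.2718041137353773 x at .25 0.6442209054314756
[-1.2  1.4 -0.8] [ 0.5854 -0.1458  0.1472] 20.125k.py:5: RuntimeWarning: Mean of empty slice.
  print('knob',m.sum(),W[m].mean(0).round(4))
  ret = um.true_divide(
```

Emit:
send_rows(
  plan=[
    {"slide":[2,0,2],"yaw":0,"claw":1},
    {"slide":[2,0,2],"yaw":0,"claw":1},
    {"slide":[1.5,0,2],"yaw":0,"claw":1},
    {"slide":[1.5,0,2],"yaw":0,"claw":1},
    {"slide":[0,0,0],"yaw":0,"claw":1},
  ],
)

```text
time_s: 20.75
ee_pos: [0.592, -0.1456, 0.1388]
eef_rot: [-3.141, 0.002, 0.02]
wrist_force: [-3.5, -0.7, 0.7]
grip_width: 0.0881
grip_force: 1.8
```

```bash
python3 - <<'E'
from h import *
im,d=snap('side');W=world('side',d)
save(cv2.resize(im[40:220,250:390],(466,600),interpolation=cv2.INTER_CUBIC),'pics/push.png')
s=manip.sense();print(s['wrist_force'].round(1),s['ee_pos'].round(4))
E
```

```text
[-3.9 -0.2  0.5] [ 0.5922 -0.1455  0.139 ]
```

View pics/push.png

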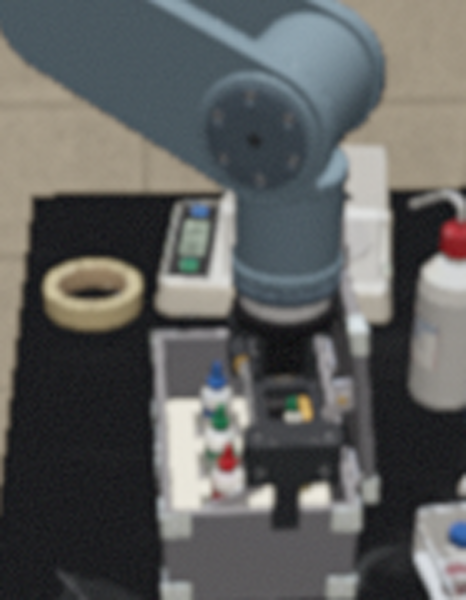

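Emit:
send_rows(
  plan=[
    {"slide":[1,0,2],"yaw":0,"claw":1},
    {"slide":[0,0,1],"yaw":0,"claw":1},
    {"slide":[0,0,0],"yaw":0,"claw":1},
  ],
)

```text
time_s: 21.18
ee_pos: [0.5935, -0.1456, 0.1364]
eef_rot: [-3.141, 0.0, 0.02]
wrist_force: [-4.6, 0.1, 0.4]
grip_width: 0.0884
grip_force: 1.8
```

Emit:
send_rows(
  plan=[
    {"slide":[-10,0,-2],"yaw":0,"claw":1},
    {"slide":[-20,0,-10],"yaw":0,"claw":1},
    {"slide":[-40,0,-40],"yaw":0,"claw":1},
    {"slide":[-40,0,-50],"yaw":-0.15,"claw":0.8},
    {"slide":[-20,0,-55],"yaw":-0.18,"claw":0.5},
    {"slide":[0,-30,-55],"yaw":-0.18,"claw":0.5},
    {"slide":[0,-40,-30],"yaw":-0.18,"claw":0.5},
    {"slide":[0,-30,0],"yaw":-0.18,"claw":0.5},
  ],
)

```text
time_s: 22.18
ee_pos: [0.4156, -0.0652, 0.3811]
eef_rot: [3.133, -0.003, 0.896]
wrist_force: [0.7, 0.1, -0.0]
grip_width: 0.0445
grip_force: 0.0
```

```bash
python3 - <<'E'
from h import *
t,td=snap('top');im,d=snap('side')
for n,im_,dd in(('side',im,d),('top',t,td)):
    W=world(n,dd);h=cv2.cvtColor(im_,cv2.COLOR_RGB2HSV)
    m=((h[...,0]<8)|(h[...,0]>172))&(h[...,1]>110)&(W[...,0]>.5)&(W[...,0]<.68)&(abs(W[...,1])<.16)&(W[...,2]>.06)
    k,l,s,c=cv2.connectedComponentsWithStats(m.astype(np.uint8))
    for i in range(1,k):
        if s[i,4]>3: print(n,s[i],W[l==i].mean(0).round(4),W[l==i].max(0).round(4))
    b=(W[...,2]>.28)&(W[...,2]<.34)&(W[...,0]>.58)&(W[...,0]<.7)&(abs(W[...,1])<.07);print(n,'bar?',b.sum(),W[b].min(0) if b.any() else '',np.median(W[b],0) if b.any() else '',W[b].max(0) if b.any() else '')
s=manip.sense();print(s['ee_pos'],s['eef_rot'],s['time_s'])
a=cv2.resize(im[60:220,260:400],(525,600),interpolation=cv2.INTER_CUBIC);b=cv2.resize(t[110:250,175:315],(275,275),interpolation=cv2.INTER_CUBIC)
o=np.zeros((600,800,3),np.uint8);o[:,:525]=a;o[:275,525:]=b;save(o,'pics/after.png')
E
```

```text
side [335 172   5   5  17] [ 0.6072 -0.0958  0.1386] [ 0.6131 -0.0844  0.1437]
side [316 174   5   7  24] [ 0.5604 -0.0373  0.0844] [ 0.5664 -0.0292  0.0965]
side bar? 140 [ 0.63115293 -0.05208345  0.28079039] [ 0.63686077 -0.03261361  0.31746189] [0.64511998 0.06285153 0.32515705]
top [280 159  12   7  69] [ 0.6063 -0.0956  0.1381] [ 0.6149 -0.0833  0.1487]
top [258 184   7   7  33] [ 0.5569 -0.0348  0.09  ] [ 0.5647 -0.0263  0.0997]
top bar? 357 [ 0.62830834 -0.05013205  0.28023954] [0.63335653 0.00459847 0.32168127] [0.63987988 0.0622019  0.32666582]
[ 0.41434857 -0.06427467  0.37896276] [ 3.13669267e+00 -2.15105885e-03  8.93927148e-01] 22.275
```

View pics/after.png

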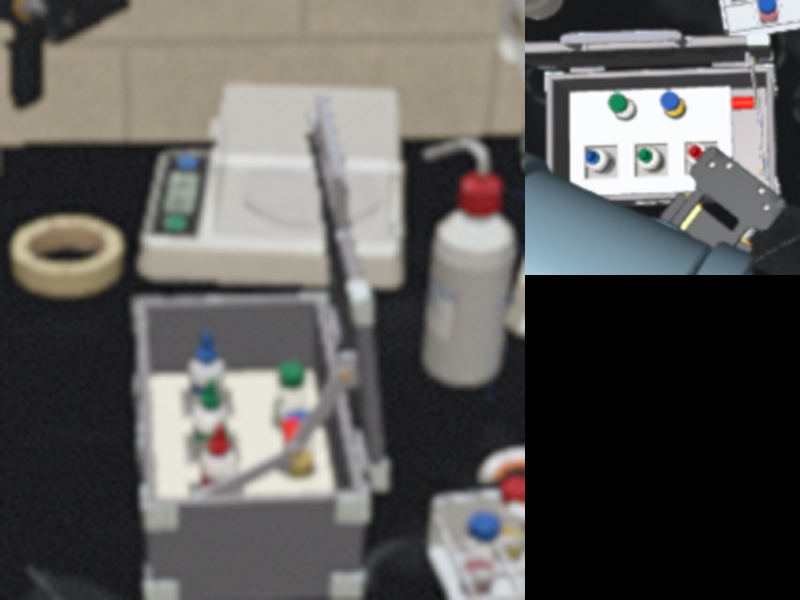

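Bottle stands upright in its well (crop (205,360)) and the stay is folded past straight (knob at (293,430), knee about 2.2) with the lid up. Now the handle.

```bash
python3 - <<'E'
from h import *
rows(.635,.007,.375,1.59,8)
E
```

```text
8
[24.2, 15.9, 0.5, -0.087]
[22.7, 18.0, 0.5, -0.087]
[21.1, 19.9, 0.5, -0.087]
[19.3, 21.6, 0.5, -0.087]
[17.3, 23.2, 0.5, -0.087]
[15.3, 24.6, 0.5, -0.087]
[13.1, 25.9, 0.5, -0.087]
[10.8, 26.9, 0.5, -0.087]
```

Emit:
send_rows(
  plan=[
    {"slide":[24,16,0],"yaw":-0.087,"claw":0.5},
    {"slide":[23,18,0],"yaw":-0.087,"claw":0.5},
    {"slide":[21,20,0],"yaw":-0.087,"claw":0.5},
    {"slide":[19,22,0],"yaw":-0.087,"claw":0.5},
    {"slide":[17,23,0],"yaw":-0.087,"claw":0.5},
    {"slide":[15,25,0],"yaw":-0.087,"claw":0.5},
    {"slide":[13,26,0],"yaw":-0.087,"claw":0.5},
    {"slide":[11,27,0],"yaw":-0.087,"claw":0.5},
    {"slide":[0,0,0],"yaw":0,"claw":0.5},
  ],
)

```text
time_s: 23.4
ee_pos: [0.6376, 0.0033, 0.3755]
eef_rot: [-3.141, -0.0, 1.583]
wrist_force: [-0.1, 0.2, -0.1]
grip_width: 0.0442
grip_force: 0.0
```

Emit:
send_rows(
  plan=[
    {"slide":[3,-2,25],"yaw":0,"claw":0.5},
    {"slide":[0,0,25],"yaw":0,"claw":0.5},
    {"slide":[0,0,18],"yaw":0,"claw":0.5},
    {"slide":[0,0,7],"yaw":0,"claw":0.5},
    {"slide":[0,0,0],"yaw":0,"claw":0.3},
    {"slide":[0,0,0],"yaw":0,"claw":0.15},
    {"slide":[0,0,0],"yaw":0,"claw":0.05},
    {"slide":[0,0,0],"yaw":0,"claw":0.05},
    {"slide":[0,0,0],"yaw":0,"claw":0.05},
  ],
  grip_force=20,
)

```text
time_s: 24.52
ee_pos: [0.6346, 0.0065, 0.3029]
eef_rot: [3.14, 0.0, 1.586]
wrist_force: [-0.4, 0.1, 2.9]
grip_width: 0.0092
grip_force: 20.0
```

```bash
python3 - <<'E'
import numpy as np
from cell import manip
s=manip.sense();print(s['ee_pos'],s['grip_width'],s['wrist_force'])
R=216.06;t0=np.arccos((660.2-s['ee_pos'][0]*1000)/R)-.023;print('lid',t0)
t=np.linspace(t0,0,29)+.023
p=np.round(np.c_[-R*np.cos(t),-R*np.sin(t)]).astype(int);print(np.diff(p,axis=0).tolist())
E
```

```text
[0.63458542 0.00646184 0.30286093] 0.009237816507231803 [-0.3706915   0.10002256  2.90907135]
lid 1.4289637449219046
[[-11, 2], [-10, 2], [-11, 3], [-11, 3], [-10, 4], [-10, 4], [-10, 5], [-10, 5], [-9, 6], [-9, 6], [-9, 7], [-8, 7], [-8, 8], [-8, 8], [-7, 8], [-7, 9], [-6, 9], [-6, 9], [-5, 10], [-5, 10], [-5, 10], [-3, 10], [-4, 11], [-3, 10], [-2, 11], [-1, 11], [-1, 11], [-1, 11]]
```

Emit:
send_rows(
  plan=[
    {"slide":[0,-11,2],"yaw":0,"claw":0.05},
    {"slide":[0,-10,2],"yaw":0,"claw":0.05},
    {"slide":[0,-11,3],"yaw":0,"claw":0.05},
    {"slide":[0,-11,3],"yaw":0,"claw":0.05},
    {"slide":[0,-10,4],"yaw":0,"claw":0.05},
    {"slide":[0,-10,4],"yaw":0,"claw":0.05},
  ],
)

```text
time_s: 25.28
ee_pos: [0.5705, 0.0054, 0.2837]
eef_rot: [-3.141, 0.0, 1.586]
wrist_force: [1.1, -2.3, 2.0]
grip_width: 0.009
grip_force: 20.1
```

Emit:
send_rows(
  plan=[
    {"slide":[0,-10,5],"yaw":0,"claw":0.05},
    {"slide":[0,-10,5],"yaw":0,"claw":0.05},
    {"slide":[0,-9,6],"yaw":0,"claw":0.05},
    {"slide":[0,-9,6],"yaw":0,"claw":0.05},
    {"slide":[0,-9,7],"yaw":0,"claw":0.05},
    {"slide":[0,-8,7],"yaw":0,"claw":0.05},
    {"slide":[0,-8,8],"yaw":0,"claw":0.05},
    {"slide":[0,-8,8],"yaw":0,"claw":0.05},
  ],
)

```text
time_s: 26.28
ee_pos: [0.4999, 0.0045, 0.2317]
eef_rot: [3.141, 0.0, 1.586]
wrist_force: [5.1, -2.1, -2.4]
grip_width: 0.0092
grip_force: 20.1
```

Emit:
send_rows(
  plan=[
    {"slide":[0,-7,8],"yaw":0,"claw":0.05},
    {"slide":[0,-7,9],"yaw":0,"claw":0.05},
    {"slide":[0,-6,9],"yaw":0,"claw":0.05},
    {"slide":[0,-6,9],"yaw":0,"claw":0.05},
    {"slide":[0,-5,10],"yaw":0,"claw":0.05},
    {"slide":[0,-5,10],"yaw":0,"claw":0.05},
    {"slide":[0,-5,10],"yaw":0,"claw":0.05},
    {"slide":[0,-3,10],"yaw":0,"claw":0.05},
  ],
)

```text
time_s: 27.28
ee_pos: [0.4563, 0.0039, 0.1568]
eef_rot: [3.141, -0.0, 1.586]
wrist_force: [3.2, -2.2, -1.5]
grip_width: 0.0087
grip_force: 20.1
```

Emit:
send_rows(
  plan=[
    {"slide":[0,-4,11],"yaw":0,"claw":0.05},
    {"slide":[0,-3,10],"yaw":0,"claw":0.05},
    {"slide":[0,-2,10],"yaw":0,"claw":0.05},
    {"slide":[0,-1,9],"yaw":0,"claw":0.05},
    {"slide":[0,-1,7],"yaw":0,"claw":0.05},
    {"slide":[0,0,0],"yaw":0,"claw":0.05},
  ],
)

```text
time_s: 28.02
ee_pos: [0.4456, 0.0038, 0.1097]
eef_rot: [3.141, -0.0, 1.586]
wrist_force: [6.2, -1.2, -3.8]
grip_width: 0.0086
grip_force: 20.1
```

Emit:
send_rows(
  plan=[
    {"slide":[0,-1,4],"yaw":0,"claw":0.05},
    {"slide":[0,0,4],"yaw":0,"claw":0.05},
    {"slide":[0,0,3],"yaw":0,"claw":0.05},
    {"slide":[0,0,2],"yaw":0,"claw":0.05},
    {"slide":[0,0,2],"yaw":0,"claw":0.05},
    {"slide":[0,0,0],"yaw":0,"claw":0.05},
  ],
)

```text
time_s: 28.78
ee_pos: [0.4444, 0.0038, 0.095]
eef_rot: [3.141, -0.0, 1.586]
wrist_force: [5.8, -0.7, -3.3]
grip_width: 0.0086
grip_force: 20.0
```

Emit:
send_rows(
  plan=[
    {"slide":[0,0,1],"yaw":0,"claw":0.05},
    {"slide":[0,0,1],"yaw":0,"claw":0.05},
    {"slide":[0,0,0],"yaw":0,"claw":0.05},
  ],
)

```text
time_s: 29.15
ee_pos: [0.4444, 0.0038, 0.0931]
eef_rot: [3.141, -0.0, 1.586]
wrist_force: [5.4, 0.4, -2.1]
grip_width: 0.0086
grip_force: 19.9
```

Emit:
send_rows(
  plan=[
    {"slide":[0,0,1],"yaw":0,"claw":0.05},
    {"slide":[0,0,1],"yaw":0,"claw":0.05},
    {"slide":[0,0,0],"yaw":0,"claw":0.05},
  ],
)

```text
time_s: 29.52
ee_pos: [0.4443, 0.0037, 0.091]
eef_rot: [3.142, -0.0, 1.586]
wrist_force: [6.4, 0.1, -2.2]
grip_width: 0.0086
grip_force: 19.9
```

Emit:
send_rows(
  plan=[
    {"slide":[0,0,1],"yaw":0,"claw":0.05},
    {"slide":[0,0,1],"yaw":0,"claw":0.05},
    {"slide":[0,0,0],"yaw":0,"claw":0.05},
  ],
)

```text
time_s: 29.9
ee_pos: [0.4443, 0.0037, 0.0894]
eef_rot: [-3.141, -0.0, 1.586]
wrist_force: [2.9, 0.6, 4.0]
grip_width: 0.0087
grip_force: 19.4
```

```bash
python3 - <<'E'
from h import *
im,d=snap('side');W=world('side',d)
m=(W[...,0]>.49)&(W[...,0]<.66)&(W[...,1]>-.13)&(W[...,1]<-.02)&(W[...,2]>.09)&(W[...,2]<.2)
q=W[m];A=np.c_[q[:,:2],np.ones(len(q))];c=np.linalg.lstsq(A,q[:,2],rcond=None)[0];print('slope',c,len(q),'z front',c@[.5,-.05,1],'z back',c@[.65,-.05,1])
# same on initial? 
E
```

```text
slope [-0.06957432  0.22451299  0.17503905] 1780 z front 0.12902624501850815 z back 0.11859009694249083
```

Emit:
send_rows(
  plan=[
    {"slide":[0,0,1.5],"yaw":0,"claw":0.05},
    {"slide":[0,0,0],"yaw":0,"claw":0.05},
    {"slide":[0,0,0],"yaw":0,"claw":0.05},
  ],
)

```text
time_s: 30.32
ee_pos: [0.4443, 0.0037, 0.0889]
eef_rot: [-3.141, 0.0, 1.586]
wrist_force: [-3.3, 1.6, 16.8]
grip_width: 0.0084
grip_force: 18.4
```

Firm stop at 17 N: the lid is shut. Letting go and rising clear.

Emit:
send_rows(
  plan=[
    {"slide":[0,0,0],"yaw":0,"claw":0.3},
    {"slide":[0,0,0],"yaw":0,"claw":0.5},
    {"slide":[0,0,0],"yaw":0,"claw":0.5},
    {"slide":[0,0,-15],"yaw":0,"claw":0.5},
    {"slide":[0,0,-30],"yaw":0,"claw":0.5},
    {"slide":[0,0,-45],"yaw":0,"claw":0.5},
    {"slide":[40,-15,-50],"yaw":0,"claw":0.5},
    {"slide":[60,-10,-30],"yaw":0,"claw":0.5},
    {"slide":[60,0,0],"yaw":0,"claw":0.5},
    {"slide":[60,0,0],"yaw":0,"claw":0.5},
    {"slide":[40,0,0],"yaw":0,"claw":0.5},
    {"slide":[0,0,0],"yaw":0,"claw":0.5},
  ],
)

```text
time_s: 31.82
ee_pos: [0.4164, 0.2586, 0.2536]
eef_rot: [3.141, -0.0, 1.59]
wrist_force: [-0.1, -0.6, -0.5]
grip_width: 0.0446
grip_force: 0.0
```

```bash
python3 - <<'E'
from h import *
def lid(W,im=None):
    m=(W[...,0]>.51)&(W[...,0]<.64)&(abs(W[...,1])<.11)&(W[...,2]>.09)&(W[...,2]<.2)
    q=W[m];c=np.linalg.lstsq(np.c_[q[:,:2],np.ones(len(q))],q[:,2],rcond=None)[0]
    b=(W[...,0]>.435)&(W[...,0]<.452)&(abs(W[...,1])<.035)&(W[...,2]>.08)&(W[...,2]<.2)
    return len(q),c.round(4),q[:,2].mean().round(4),'bar z',np.median(W[b][:,2]).round(4)
for n in('top','side'):
    im0=np.load(f'/tmp/{n}.npz') 
    im,d=snap(n); print(n,lid(world(n,d)))
    if n=='side': o=im
    else: t=im
a=cv2.resize(t[100:260,160:460],(750,400));save(a,'pics/end.png')
s=manip.sense();print(s['ee_pos'],s['wrist_force'].round(1),s['time_s'])
E
```

```text
top (5304, array([0.0008, 0.0002, 0.1161]), np.float64(0.1165), 'bar z', np.float64(0.1132))
side (2037, array([0.0016, 0.0016, 0.115 ]), np.float64(0.1159), 'bar z', np.float64(0.1128))
[0.41677765 0.25631487 0.25323557] [0.  0.1 0.1] 31.925
```

View pics/end.png

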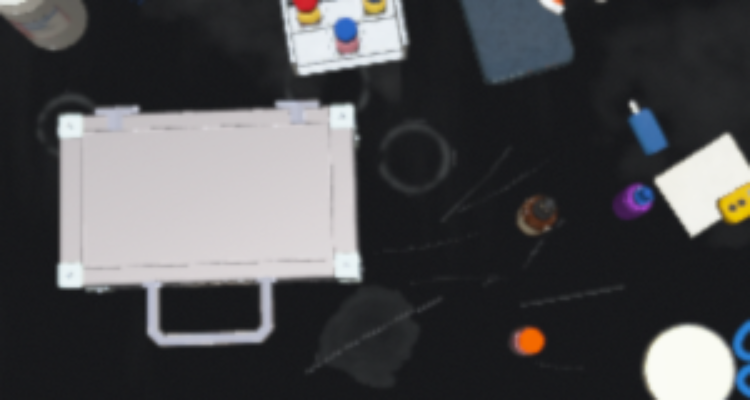

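The lid is flat and shut: slope about 0, with the bar back at z 0.113 as at the start (crop (210,200)). The bystanders stand where they were, and the bottle's old place on the bench is empty.

```bash
python3 -c "
from cell import manip
print(manip.finish_job())"
```

```text
the job is handed in; nothing more can be done
None
```

Job handed in at about 32 s: the blue-capped bottle stands upright in the empty well, the stay was unlocked at its knob, the lid was brought down by its handle and is fully shut, and the bystanders look unmoved in the last picture.

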